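Take the lens carrier off the optical bench

ROBOT

A 6-joint arm with a two-finger parallel gripper is mounted at the origin on the work surface. World frame = base frame: x ahead of the robot, y to its left, z up, the work surface at z = 0. Lengths are in mm, angles in rad, forces in N, time in s.
With the tool pointing down it reaches from about 350 to 975 mm from the base axis. Payload 7.1 kg.
Tool frame: the origin (TCP) lies midway between the tips of the shut fingers; the grasp point (between the pads) lies 19 mm behind it (ctrl.grasp_offset is the distance from the TCP to the grasp point, in mm); z points along the fingers, y is the line along which they close (so a half turn about z gives the same grasp; the last joint's range is limited). The gripper opens to 88 mm and grips with 3 to 60 N. Pads are 20 mm wide; open, the fingers measure 115 mm over their backs; the gripper's body (75 mm by 178 mm) begins 61 mm behind the grasp point.
Start: joints at [-1.269, 0.423, 1.63, -0, 1.089, -0.019], TCP at [197.096, -593.092, 186.575] pointing down, gripper open.
Joint ranges: [-3, 3], [-0.9, 2.11], [0.09, 2.58], [-1.31, 4.45], [0.11, 2.69], [-2.54, 2.54]. Speed limits (rad/s): [2.39, 2.39, 3.01, 3.14, 3.14, 3.14].

INTERFACE

Orientations are given as a rotation vector (axis times angle).
In Python, from workcell import ctrl gives the robot as it stands. The module is installed in compiled form; this text tells all that it offers.
- The arm moves only by the tool servo_tool, never from a script. Its argument "rows" is a list of rows, each a list of 7 numbers: the turn, a rotation vector about the tool's x, y, z as a fraction of full scale, then the shift along the tool's x, y, z as a fraction of full scale, then the finger opening in mm, from 0 to 87.8. A call has 1 to 10 rows; each row is the pose to reach, as a shift and turn from the pose commanded when the call began, along the tool's axes at that moment; what a row does not reach only later rows make up. Full scale, the value 1, is 20 cm for a shift and 1.5 rad for a turn. A row lasts 1/8 s, in which the tool goes at most 62.5 mm and 10.7 degrees, less where a joint would pass 70% of its speed; a pose out of reach is approached as far as the arm can. A call with a number of a shift or a turn outside -1 to 1 is refused whole. A call with a gripper value outside its range is refused whole. The fingers move at their own pace and stop on an object; the grip force is fixed at half the most. Time passes only in rows, so rows that repeat a pose let the fingers close. It gives the time, the measured TCP pose, the force, the opening and the grip force at its end, in the units of the state.
- ctrl.get_obs(): the state, without advancing time (a new reading comes with each control period).
- ctrl.get_image(name): name is "scene" or "top" or "wrist"; returns (picture, depth): 384x512x3 uint8, red, green, blue; 384x512 float32, mm along the optical axis (not along the pixel's ray), 0 where there is no reading.
- ctrl.camera_info(name): a dict with "intrinsics" (3x3 intrinsics, pixels), "R" (3x3) and "t" (3): a world point X has camera coordinates R X + t. Camera axes: x right, y down, z forward; pixel columns grow to the right and rows downward; lengths in mm; the calibration is good to about 2 mm. The wrist camera is an equidistant fisheye: a pixel r from the principal point sees the ray r / f radians off the axis. A picture is of the moment at which its call begins: read the wrist's pose just before it. camera_info takes no time and is no camera call; for the wrist camera it gives the pose at the moment of the call.
- ctrl.close_job(): hands the job in; it is judged then, once.
The state is a dict: "t": time; "qpos": joint angles; "qvel": joint speeds; "joint_torque": joint torques, N m; "ee_pos": TCP position; "orientation": TCP orientation; "ft_force": force on the tool from outside, world axes, zero at the start; "moment": the same for the moment, N m; "width": finger opening in mm; "grasp_force": force on a finger pad.
Only numpy, scipy, OpenCV 4.12 (cv2) and the standard library are available. Lean on these libraries where they do the work, as an engineer would, in place of code of your own. Each camera call takes 0.05 s, during which the arm holds its last target. There are 200 camera calls.

TASK

The optics lesson is over: slide the lens carrier along the T-slot of the aluminium optical bench to the open end, where the lips of the slot are cut away, lift it out there, and set it gently, standing upright on its foot, in the storage tray that is empty. Leave the white screen where it stands on the bench, and do not disturb the pinhole carrier in the other tray.

Things in the scene. Friction and masses are not known exactly. Their poses are not given: they have to be found in the camera images.
- lens_center (a point): Lens centre of the loose lens carrier (about 220 g): upright black frame 50 wide (own y) x 12 thick (own x, slides this way) x 56 mm high, from 28 below to 28 above this point, to be held by its flat side edges. Below it: saddle 50 (x) x 34 (y), 40 to 28 mm below the point, neck 14 wide, T-foot 50 (x) x 32 (y) x 8 mm, its underside 60 mm below. At the start in the slot, x along the rail's x, free to slide.
- rail: Optical bench: fixed aluminium rail 400 (own x) x 60 (y) x 28 mm high, origin at centre of underside. T-slot along its middle: floor 10 mm up, 36 wide and 11 high inside, under two lips 7 thick and 20 mm apart. The lips run from x = -200 to +120 mm; on to +195 they are cut away (open end), where a stop 8 mm high ends the slot.
- slot_open_end (a point): Point on the slot's floor in the middle of the open end of the rail, 158 mm from the rail's origin along its x and 10 mm above the table. With the carrier's centre over it the foot is wholly clear of the lips and of the stop by about 12 mm each way, and lifts straight out.
- tray_empty: The empty storage tray, grey plastic, 130 (own x) x 110 (y) x 25 mm high, fixed; walls and floor 4 mm thick; origin at the centre of its underside, z up. The lens carrier goes here, anywhere on its floor, turned any way.
- tray_taken: The other storage tray, same size and make, origin likewise; the pinhole carrier stands in it.
- screen_center (a point): The white screen's carrier, loose in the same slot on the closed side of the lens carrier: same foot, with an upright white plate 74 mm wide (own y) and 5 mm thick (x), reaching 106 mm above the foot's underside. The point is on its centre line, 60 mm above that underside. Not to be moved.
- pinhole_center (a point): The pinhole carrier standing loose in the taken tray: same foot, with a dark steel plate 50 mm wide (own y) and 10 mm thick (x), 82 mm high in all. The point is on its centre line, 55 mm above its underside. Not to be moved.
There are look-alikes about, which are no part of the job. What is shaped like the tray_empty but red is not meant.

How it is judged (in metres and radians):
On the way, in this order (a step that is already met when the one before it is completed fails the run):
1. the lens carrier has been slid to the open end, its foot clear of the lips and still down in the slot (x of lens_center in the frame of rail between 0.143 and 0.178 m and z of lens_center in the frame of rail below 0.076 m), for 0.1 s.
2. the lens carrier has been lifted out of the slot (z of lens_center in the frame of rail above 0.095 m), for 0.1 s.
At the end, for the whole second after the job is handed in: The lens carrier stands upright (within 0.1 rad) and at rest on the floor of the empty tray (its centre within 50 mm of the tray's centre along the tray's x and 42 mm along its y, its lens centre 60 to 68 mm above the table); the screen and the pinhole carrier are within 15 mm of where they were (x of lens_center in the frame of tray_empty between -0.05 and 0.05 m and y of lens_center in the frame of tray_empty between -0.042 and 0.042 m and height (world z) of lens_center between 0.06 and 0.068 m and angle between lens_center's own z axis and vertical below 0.1 rad and linear speed of lens below 0.02 m/s and distance of each of screen_center, pinhole_center from where it was at the start of the episode below 0.015 m); the robot touches nothing.
It fails at once if the lens carrier is dropped (falls faster than 0.6 m/s out of the gripper) (linear speed of lens above 0.6 m/s and contact force between the fingers and lens below 0.3 N).
It fails at once if the screen is moved more than 15 mm (distance of screen_center from where it was at the start of the episode above 0.015 m).
It fails at once if the pinhole carrier is moved more than 15 mm (distance of pinhole_center from where it was at the start of the episode above 0.015 m).
It also fails if it takes over 51 s, if anything falls off the work surface, if the arm or the gripper's body presses on something with over 40 N, if the wrist force passes 120 N, or if a joint passes its speed limit or range.

## Working session

There is one attempt and no reset: what is moved stays moved. The work goes in short steps, Python scripts to look and compute and a tool call to move; the robot and the scene stay as the last step left them, time stands still between calls to the robot, and variables do not carry over. Pictures are saved under pics/ and viewed, at most 10 in all, crops included, and the job is handed in when it is done.

Besides the shell and the picture viewer there is one more tool, called after "Call:" in YAML: its name, and indented under it one key for each argument. servo_tool: Moves the arm, as the interface text tells. Its arguments: {"type":"object","properties":{"rows":{"type":"array","items":{"type":"array","items":{"type":"number"}}}},"required":["rows"]}

```bash
mkdir -p pics; cat > h.py <<'E'
import numpy as np, cv2
from scipy.spatial.transform import Rotation as Ro
from workcell import ctrl
def snap(n):
    ci=ctrl.camera_info(n); im,d=ctrl.get_image(n); return ci,im,d
def save(im,f,s=1): cv2.imwrite('pics/'+f,cv2.resize(im[:,:,::-1],None,fx=s,fy=s))
def pts(ci,d):
    K=np.array(ci['intrinsics']);v,u=np.mgrid[:d.shape[0],:d.shape[1]]
    c=np.stack([(u-K[0,2])/K[0,0]*d,(v-K[1,2])/K[1,1]*d,d],-1)
    return (c-np.array(ci['t']))@np.array(ci['R'])
E
python3 - <<'E'
from h import *
for n in ['top','scene']:
    ci,im,d=snap(n); save(im,n+'0.png',1.5); np.savez(n,im=im,d=d,P=pts(ci,d)); print(ci)
o=ctrl.get_obs();print(o['t'],o['ee_pos'],o['orientation'])
E
```

```text
{'intrinsics': array([[368.99393424,   0.        , 250.75717745],
       [  0.        , 368.99393424, 185.95207776],
       [  0.        ,   0.        ,   1.        ]]), 'R': array([[ 0.00725022, -0.99996867,  0.0031761 ],
       [-0.99306922, -0.00757273, -0.11728672],
       [ 0.1173071 , -0.00230374, -0.99309302]]), 't': array([  78.49690222,  530.69335955, 1148.29997693])}
{'intrinsics': array([[463.24229946,   0.        , 266.30036755],
       [  0.        , 463.24229946, 189.6502502 ],
       [  0.        ,   0.        ,   1.        ]]), 'R': array([[ 1.09596389e-02,  9.99911757e-01, -7.50760668e-03],
       [ 8.15726911e-01, -1.32827785e-02, -5.78284683e-01],
       [-5.78333376e-01,  2.13634527e-04, -8.15800503e-01]]), 't': array([ -95.0527436 , -368.29859692, 1720.63147697])}
0.1 [ 196.94452029 -592.56101784  185.86695487] [-3.09986782e+00 -5.01577600e-01  3.10505923e-04]
```

View pics/top0.png

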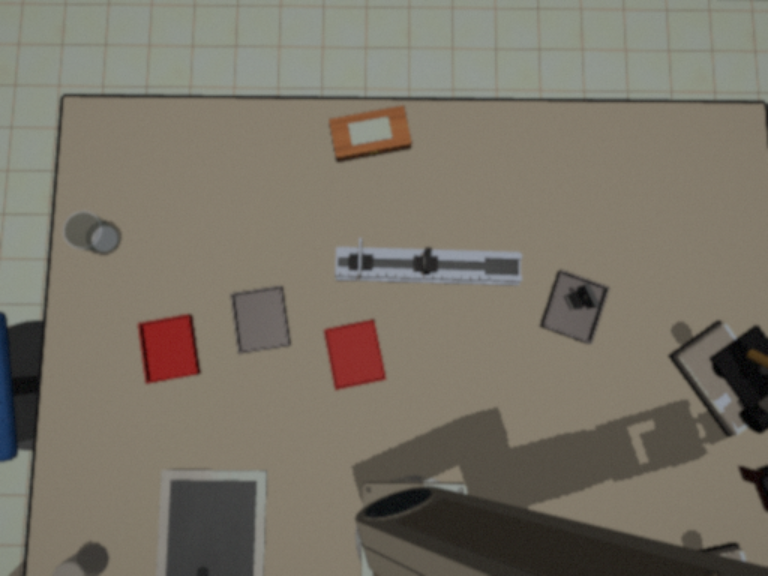

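View pics/scene0.png

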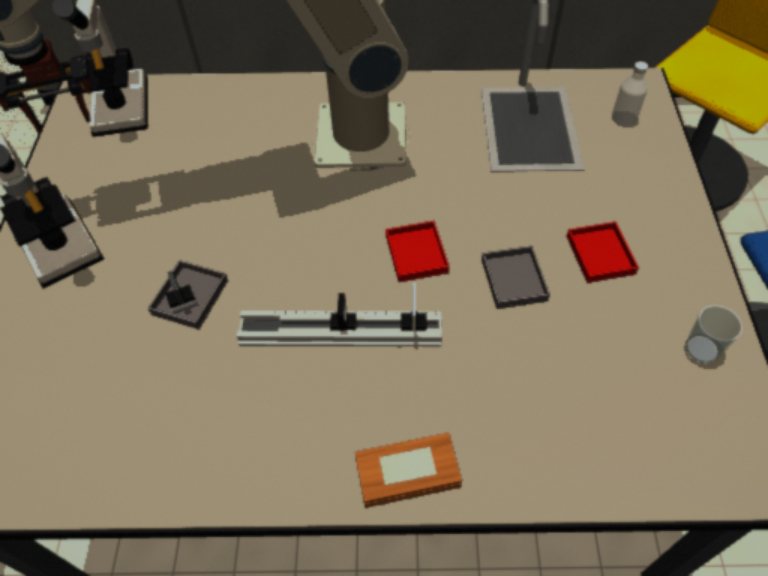

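Top view at 1.5x shows:
- **Carriers:** the black lens frame is at (427,262), the white screen plate at (360,245-275), and the pinhole in the taken tray at (580,297).
- **Trays:** grey and empty at (262,320), red at (170,348) and (355,354), grey and taken at (574,306).
- **Rail:** it runs from (335,265) to (522,265), with the open end (dark recess) on the right, towards -y.

I choose the lens at (427,262) and the tray at (262,320).

```bash
python3 - <<'E'
from h import *
for n in ['top','scene']:
    z=np.load(n+'.npz');P=z['P'];im=z['im'];d=z['d']
    X,Y,Z=P[...,0],P[...,1],P[...,2]; ok=d>0
    print(n,'table z',np.median(Z[ok&(abs(X-650)<40)&(abs(Y)<200)]))
    def box(name,m):
        m=m&ok; q=P[m]; 
        if len(q)<5: print(name,len(q));return
        r=cv2.minAreaRect(q[:,:2].astype(np.float32)); print(name,len(q),[np.round(a,1) for a in r[:2]],round(r[2],2),'z',np.round(np.percentile(q[:,2],[5,50,95]),1),'med',np.round(np.median(q[:,:2],0),1))
    # pixel locate
    for nm,(u,v) in ({'lens':(427,262),'screen':(360,262),'pin':(580,297),'tray':(262,320),'taken':(560,310),'railend':(520,275)} if n=='top' else {'lens':(342,305),'screen':(414,300),'pin':(178,290),'tray':(515,275),'taken':(205,285),'railend':(240,330)}).items():
        print(nm,P[int(v/1.5),int(u/1.5)].round(1))
E
```

```text
top table z -0.4528371342507249
lens [559.5 -17.8  96.9]
screen [557.  115.1 107.2]
pin [ 494.  -346.1   38.9]
tray [443.2 330.7   2.5]
taken [ 471.  -317.4   -0.9]
railend [ 541.8 -222.2   32. ]
scene table z 2.0968873461140483
lens [567.7 -18.9  98.9]
screen [574.6 116.7 121.2]
pin [ 518.6 -342.5   85.6]
tray [434.2 333.1   4.4]
taken [ 452.6 -318.6    7. ]
railend [ 574.  -225.5   22.8]
```

```bash
python3 - <<'E'
from h import *
for n in ['top','scene']:
    z=np.load(n+'.npz');P=z['P'];im=z['im'].astype(int);d=z['d']
    X,Y,Z=P[...,0],P[...,1],P[...,2]; ok=d>0; br=im.sum(2)
    def box(name,m):
        m=cv2.morphologyEx((m&ok).astype(np.uint8),cv2.MORPH_OPEN,np.ones((2,2)))>0; q=P[m]
        if len(q)<5: print(name,len(q));return
        r=cv2.minAreaRect(q[:,:2].astype(np.float32)); print(n,name,len(q),np.round(r[0],1),np.round(r[1],1),round(r[2],2),'z',np.round(np.percentile(q[:,2],[5,50,95]),1),'med',np.round(np.median(q[:,:2],0),1))
    near=(abs(X-560)<60)&(Y>-260)&(Y<200)
    box('rail',near&(Z>20)&(Z<36))
    q=P[near&ok&(Z>22)&(Z<34)&(br>380)]; l=cv2.fitLine(q[:,:2].astype(np.float32),cv2.DIST_L2,0,.01,.01).ravel(); print('line',l, 'centre x',[round((np.percentile(q[:,0],2)+np.percentile(q[:,0],98))/2,1)])
    box('lens',near&(abs(Y+18)<40)&(Z>75))
    box('lenstop',near&(abs(Y+18)<40)&(Z>92))
    box('screen',near&(abs(Y-116)<40)&(Z>75))
    box('tray',(abs(X-440)<95)&(abs(Y-330)<85)&(Z>10)&(im[...,0]<im[...,1]*1.5))
    box('taken',(abs(X-465)<95)&(abs(Y+330)<85)&(Z>12)&(Z<32))
    box('pin',(abs(X-465)<95)&(abs(Y+330)<85)&(Z>55))
z=np.load('top.npz')['im'];s=np.load('scene.npz')['im']
save(np.hstack([z[150:200,215:355],s[185:240,150:300][:50,:140]]),'crop1.png',2.8)
E
```

```text
top rail 1283 [491.3 -33.3] [407.6 202.9] 89.05 z [ 8.3 26.7 32.2] med [552.8 -27.2]
line [ 1.7464899e-02  9.9984747e-01  5.6570514e+02 -2.4720778e+01] centre x [np.float64(564.5)]
top lens 81 [572.7 -26.6] [20.2 66. ] 83.9 z [27.9 96.2 99.6] med [565.7 -23.9]
top lenstop 72 [572.7 -27.5] [18.3 66. ] 83.61 z [27.3 96.2 99.6] med [565.6 -23.9]
top screen 52 [576.8 114.3] [ 2.4 91.3] 89.67 z [ -0.8  69.1 118.2] med [567.2 115.1]
top tray 226 [442.4 331.3] [130.6 113.1] 9.13 z [-0.9 11.  25.3] med [449.  341.8]
top taken 298 [ 471.9 -171. ] [154.7 514.1] 0.62 z [-1.7 17.1 27.9] med [ 478.2 -352.7]
top pin 110 [ 495.8 -371. ] [57.2 45.4] 23.04 z [ 4.4 81.5 87.3] med [ 493.3 -353.7]
scene rail 1566 [913.8 -16. ] [771.1 403.5] 1.6 z [13.4 28.8 34. ] med [583.7 -35.2]
line [ 4.1062206e-02  9.9915659e-01  5.6665247e+02 -1.9950487e+01] centre x [np.float64(565.7)]
scene lens 99 [534.9 -19.5] [  9.8 114.3] 88.8 z [  3.2  96.2 103.3] med [570.8 -19.1]
scene lenstop 72 [534.3 -19.3] [  9.4 113.1] 89.11 z [ 54.7  98.9 103.3] med [566.8 -18.8]
scene screen 60 [873.1 107.4] [  4.3 847.7] 87.91 z [ -1.4  77.8 120.3] med [569.4 117.6]
scene tray 439 [837.3 257. ] [149.4 966. ] 78.78 z [ 2.7 18.6 28.5] med [455.7 336.9]
scene taken 470 [ 864.7 -179.6] [1004.9  162.9] 22.74 z [ 5.2 16.4 27.9] med [ 494.3 -344.4]
scene pin 72 [ 475.7 -362.5] [98.5  8.6] 23.48 z [29.3 84.3 91.5] med [ 505.5 -349.4]
```

View pics/crop1.png

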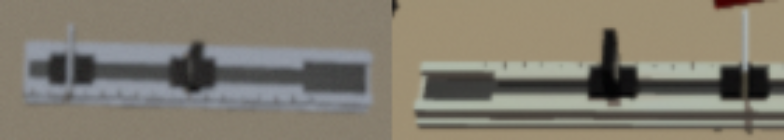

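The crop confirms it: the black lens carrier sits mid-rail, the white screen is on the closed side, and the open end is on the -y side. I'll move the wrist camera there for a close look.

Call:
servo_tool:
  rows:
    - [0,0,-0.83,0.93,-0.74,-0.45,87]
    - [0,0,-0.83,0.93,-0.74,-0.45,87]
    - [0,0,-0.83,0.93,-0.74,-0.45,87]
    - [0,0,-0.83,0.93,-0.74,-0.45,87]
    - [0,0,-0.83,0.93,-0.74,-0.45,87]
    - [0,0,-0.83,0.93,-0.74,-0.45,87]
    - [0,0,-0.83,0.93,-0.74,-0.45,87]
    - [0,0,-0.83,0.93,-0.74,-0.45,87]

```text
t: 1.1
ee_pos: [326.8, -393.7, 276.3]
orientation: [-2.228, -2.214, -0.0]
ft_force: [0.8, -0.6, -0.5]
width: 87.0
grasp_force: 0.0
```

```bash
cat >> h.py <<'E'
def go(x,y,z,yaw=0):
    """shift/turn fractions to TCP (x,y,z), tool y axis at world yaw (rad), tool down"""
    o=ctrl.get_obs();R=Ro.from_rotvec(o['orientation']).as_matrix();c,s=np.cos(yaw),np.sin(yaw)
    T=np.column_stack([[-s,c,0],[c,s,0],[0,0,-1]])
    print('t',o['t'],'tcp',o['ee_pos'].round(1),'yaw',np.arctan2(R[1,1],R[0,1]).round(3),'w',o['width'],'gf',o['grasp_force'],'F',np.round(o['ft_force'],1))
    print('turn',(Ro.from_matrix(R.T@T).as_rotvec()/1.5).round(3),'shift',(R.T@(np.array([x,y,z])-o['ee_pos'])/200).round(3))
E
python3 -c "
from h import *
go(566,-100,280)"
```

```text
t 1.1 tcp [ 326.8 -393.7  276.3] yaw -0.006 w 86.98864179867678 gf 0.0 F [ 0.8 -0.6 -0.5]
turn [-0.    -0.    -0.004] shift [ 1.476  1.187 -0.018]
```

Call:
servo_tool:
  rows:
    - [0,0,0,0.8,0.6,0,87]
    - [0,0,0,0.8,0.6,0,87]
    - [0,0,0,0.8,0.6,0,87]
    - [0,0,0,0.8,0.6,0,87]
    - [0,0,0,0.8,0.6,0,87]

```text
t: 1.72
ee_pos: [447.8, -234.2, 276.4]
orientation: [-2.226, -2.216, 0.001]
ft_force: [-0.3, 0.0, -0.0]
width: 87.2
grasp_force: 0.0
```

Call:
servo_tool:
  rows:
    - [0,0,0,0.68,0.59,0,87]
    - [0,0,0,0.68,0.59,0,87]
    - [0,0,0,0.68,0.59,0,87]
    - [0,0,0,0.68,0.59,0,87]
    - [0,0,0,0.68,0.59,0,87]

```text
t: 2.35
ee_pos: [565.5, -100.7, 276.2]
orientation: [-2.228, -2.214, 0.002]
ft_force: [-0.2, -1.3, 0.5]
width: 86.6
grasp_force: 0.0
```

```bash
python3 - <<'E'
from h import *
go(566,-21,75)
ci,im,d=snap('wrist');np.savez('w1',im=im,d=d,**ci);save(im,'w1.png',1.5)
print(ci)
E
```

```text
t 2.35 tcp [ 565.5 -100.7  276.2] yaw -0.007 w 86.6449517333986 gf 0.0 F [-0.2 -1.3  0.5]
turn [-0.001  0.    -0.004] shift [3.990e-01 1.000e-03 1.006e+00]
{'intrinsics': array([[297.31863964,   0.        , 256.798263  ],
       [  0.        , 297.31863964, 195.52006088],
       [  0.        ,   0.        ,   1.        ]]), 'R': array([[ 0.9999803 , -0.00594066, -0.0020293 ],
       [-0.00511333, -0.95830796,  0.28569162],
       [-0.00364189, -0.28567561, -0.95831946]]), 't': array([-565.31599008, -153.50444613,  451.13399878])}
```

View pics/w1.png

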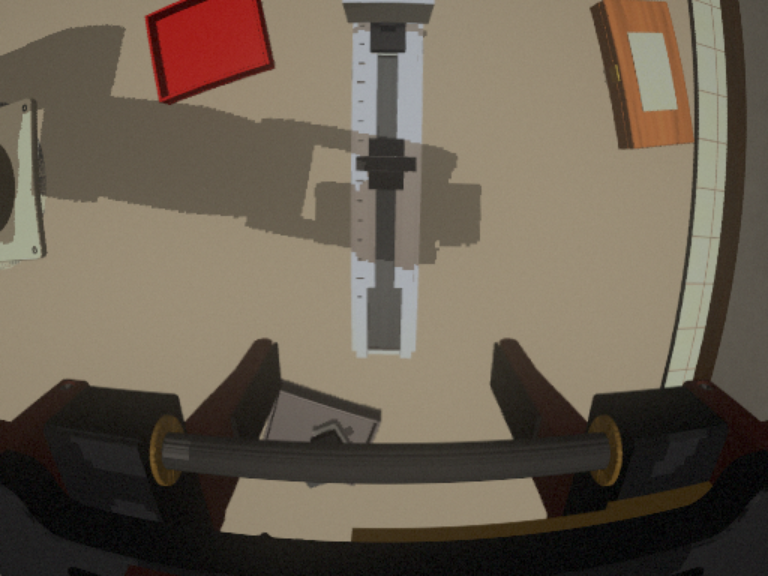

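The wrist view shows the lens frame at (357-415,163), the rail's open end at (351-416,356), the lips' end at row 288, and the screen at the top. Next I cast rays from these points.

```bash
cat >> h.py <<'E'
def ray(ci,u,v,z):
    K=np.array(ci['intrinsics']);R=np.array(ci['R']);t=np.array(ci['t'])
    a=np.array([u-K[0,2],v-K[1,2]])/K[0,0];th=np.hypot(*a)
    c=np.r_[a/max(th,1e-9)*np.sin(th),np.cos(th)];w=R.T@c;o=-R.T@t
    return (o+w*(z-o[2])/w[2])
E
python3 - <<'E'
from h import *
w=np.load('w1.npz');im=w['im'];g=im.sum(2)
for n,u,v,z in [('endL',351,356,28),('endR',416,356,28),('midL',352,200,28),('midR',421,200,28),('farL',352,60,28),('farR',423,60,28),('notchL',367,288,28),('notchR',400,288,28),('stop',384,349,18),('fL',357,157,98),('fR',415.5,157,98),('fL2',357,170,98),('fR2',415.5,170,98),('scr',344,3,116),('scr',433,3,116)]:
    print(n,ray(w,u/1.5,v/1.5,z).round(1))
E
```

```text
endL [ 526.4 -226.8   28. ]
endR [ 597.9 -227.1   28. ]
midL [531.8 -57.3  28. ]
midR [600.9 -57.7  28. ]
farL [533.2  85.3  28. ]
farR [603.2  85.   28. ]
notchL [ 545.5 -149.    28. ]
notchR [ 579.9 -149.2   28. ]
stop [ 562.7 -222.8   18. ]
fL [541.9 -15.3  98. ]
fR [590.7 -15.6  98. ]
fL2 [541.8 -26.3  98. ]
fR2 [590.7 -26.6  98. ]
scr [533.1 115.  116. ]
scr [604.7 114.7 116. ]
```

Call:
servo_tool:
  rows:
    - [0,0,0.01,0.4,0.005,0.3,87]
    - [0,0,0.01,0.4,0.005,0.3,87]
    - [0,0,0.01,0.4,0.005,0.6,87]
    - [0,0,0.01,0.4,0.005,0.6,87]

```text
t: 2.9
ee_pos: [563.7, -20.4, 153.3]
orientation: [-2.241, -2.193, 0.01]
ft_force: [-0.3, -0.6, -0.5]
width: 86.9
grasp_force: 0.0
```

```bash
python3 - <<'E'
from h import *
go(566.3,-21,56,-.019)
ci,im,d=snap('wrist');np.savez('w2',im=im,d=d,**ci);save(im,'w2.png',1.5)
E
```

```text
t 2.9 tcp [563.7 -20.4 153.3] yaw -0.022 w 86.89017637039196 gf 0.0 F [-0.3 -0.6 -0.5]
turn [-0.006 -0.    -0.002] shift [-0.003  0.017  0.486]
```

View pics/w2.png

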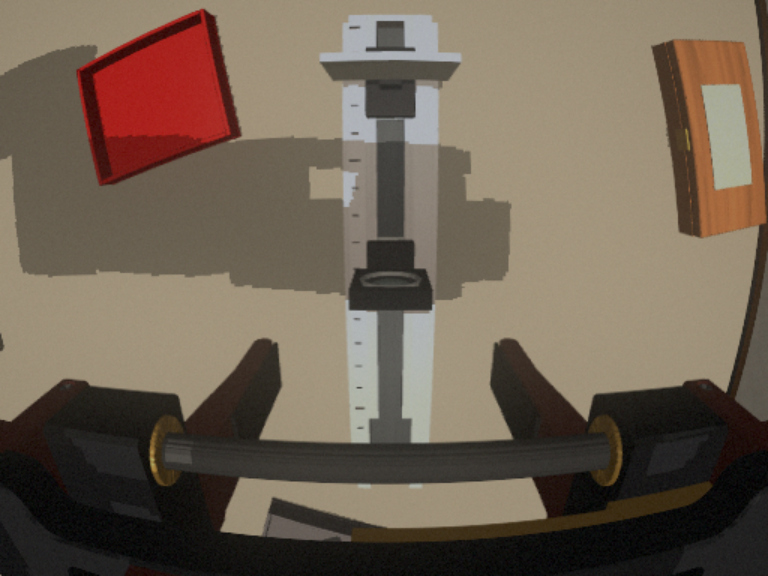

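The lens frame shows at (350-432, 268-308), between the fingers in x. Now to check its y.

```bash
python3 - <<'E'
from h import *
w=np.load('w2.npz');print('cam',-w['R'].T@w['t'])
for u,v,z in [(350,308,98),(432,308,98),(354,270,98),(430,270,98),(391,61,116),(356,292,98),(391,116,42),(391,240,42)]: print(u,v,ray(w,u/1.5,v/1.5,z).round(1))
print(w['d'][int(290/1.5),int(352/1.5)],w['d'][int(304/1.5),260])
E
```

```text
cam [567.02519399  58.6085711  352.14526897]
350 308 [541.6 -25.8  98. ]
432 308 [591.  -26.7  98. ]
354 270 [545.   -2.4  98. ]
430 270 [589.6  -3.2  98. ]
391 61 [568.9 114.3 116. ]
356 292 [545.6 -15.9  98. ]
391 116 [568.7  92.3  42. ]
391 240 [567.    5.4  42. ]
265.81793 266.0452
```

Call:
servo_tool:
  rows:
    - [0,0,0,-0.003,0.014,0.2,87]
    - [0,0,0,-0.003,0.014,0.4,87]
    - [0,0,0,-0.003,0.014,0.486,87]
    - [0,0,0,-0.003,0.014,0.486,87]
    - [0,0,0,-0.003,0.014,0.486,62]
    - [0,0,0,-0.003,0.014,0.486,55]
    - [0,0,0,-0.003,0.014,0.486,55]
    - [0,0,0,-0.003,0.014,0.486,40]
    - [0,0,0,-0.003,0.014,0.486,40]
    - [0,0,0,-0.003,0.014,0.486,40]

```text
t: 4.2
ee_pos: [570.5, -19.8, 59.6]
orientation: [-2.243, -2.199, 0.0]
ft_force: [-3.0, 0.2, 5.5]
width: 48.6
grasp_force: 30.1
```

```bash
python3 -c "
from h import *
go(563.2,-186,56,-.019)"
```

```text
t 4.2 tcp [570.5 -19.8  59.6] yaw -0.02 w 48.59784144263158 gf 30.114934402517974 F [-3.   0.2  5.5]
turn [-0.    -0.    -0.001] shift [-0.832 -0.02   0.018]
```

Call:
servo_tool:
  rows:
    - [0,0,0,0,-0.014,0,40]
    - [0,0,0,0,-0.014,0,40]
    - [0,0,0,-0.05,-0.014,0,40]
    - [0,0,0,-0.1,-0.014,0,40]

```text
t: 4.7
ee_pos: [566.0, -34.5, 59.5]
orientation: [-2.242, -2.189, -0.006]
ft_force: [-3.0, 39.2, 7.4]
width: 48.8
grasp_force: 29.9
```

```bash
python3 -c "
from h import *
go(563.2,-186,59,-.019)"
```

```text
t 4.7 tcp [566.  -34.5  59.5] yaw -0.024 w 48.80191001642773 gf 29.941355288028717 F [-3.  39.2  7.4]
turn [-0.002 -0.006 -0.003] shift [-0.757  0.004 -0.004]
```

Call:
servo_tool:
  rows:
    - [0,0,0,0,0,0,40]
    - [0,0,0,0,0,0,40]

```text
t: 4.95
ee_pos: [565.9, -35.9, 59.3]
orientation: [-2.242, -2.192, -0.003]
ft_force: [-3.2, 20.7, 7.7]
width: 48.4
grasp_force: 30.0
```

```bash
python3 - <<'E'
from h import *
go(563.2,-186,59,-.019);print(ctrl.get_obs()['moment'])
ci,im,d=snap('wrist');np.savez('w3',im=im,d=d,**ci);save(im[100:360],'w3.png',1.5)
E
```

```text
t 4.95 tcp [565.9 -35.9  59.3] yaw -0.022 w 48.439098217057605 gf 29.981016218662262 F [-3.2 20.7  7.7]
turn [-0.002 -0.004 -0.002] shift [-0.751  0.003 -0.003]
[ 3.7076      0.24255118 -0.27652135]
```

View pics/w3.png

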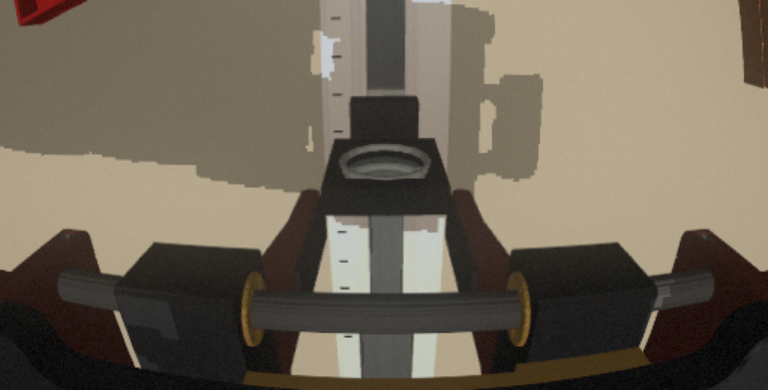

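The lens frame is squarely between the pads, with its top front edge at row 212 of the crop. The force along the rail is high, so I'll check for slip.

```bash
python3 - <<'E'
from h import *
w=np.load('w3.npz')
for u,v in [(323,213),(448,213),(330,183),(440,183)]: print(ray(w,u/1.5,v/1.5+100,98).round(1))
o=ctrl.get_obs();print(o['ft_force'].round(1),o['ee_pos'].round(1),o['orientation'])
g=w['im'].sum(2)[:,(int(250/1.5)):int(520/1.5)]
print(w['im'].sum(2)[190:250:2,int(325/1.5)+4], w['im'].sum(2)[190:250:2,257])
E
```

```text
[540.9 -33.3  98. ]
[590.8 -34.3  98. ]
[544.6 -20.4  98. ]
[587.3 -21.3  98. ]
[-3.4 20.9  7.8] [565.9 -35.9  59.3] [-2.24159082 -2.1921621  -0.00291147]
[405 400 391 404 357 292 233 134 113  94  98 100  99  97 107 118 112  96
 114 125 118 114 123 133 128 111 123 517 593 597] [106 106  99 270 342 157 104 146 171 212 313 316 237 241 265 132  84  81
 108 111 115 112 120 114 126 116 123 256 282 275]
```

The carrier lagged about 8 mm behind the fingers. It tips and binds in the slot because it is pulled too far above its foot, so I'll open and regrip lower.

Call:
servo_tool:
  rows:
    - [0,0,0,0,0,0,87]
    - [0,0,0,0,0,0,87]
    - [0,0,0,0.065,0,0,87]
    - [0,0,0,0.065,0,0.06,87]
    - [0,0,0,0.065,0,0.12,87]
    - [0,0,0,0.065,0,0.12,87]
    - [0,0,0,0.065,0,0.12,87]

```text
t: 5.88
ee_pos: [567.5, -27.0, 35.1]
orientation: [-2.243, -2.199, 0.001]
ft_force: [0.2, -0.2, 1.0]
width: 86.9
grasp_force: 0.0
```

```bash
python3 - <<'E'
from h import *
go(566,-28,35,-.019)
ci,im,d=snap('wrist');np.savez('w4',im=im,d=d,**ci);save(im[100:360],'w4.png',1.5)
E
```

```text
t 5.875 tcp [567.5 -27.   35.1] yaw -0.02 w 86.92023868994555 gf 0.0 F [ 0.2 -0.2  1. ]
turn [-0.    -0.    -0.001] shift [-0.005 -0.008  0.   ]
```

View pics/w4.png

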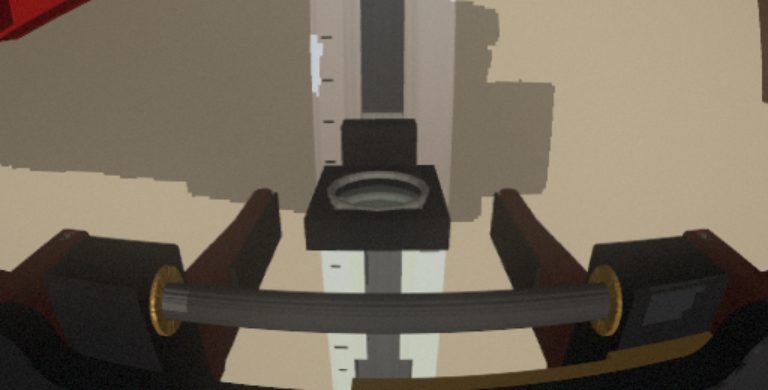

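The frame's top face now spans (305-448, 218-249) in the crop. It sits a little left of the finger centre.

```bash
python3 - <<'E'
from h import *
w=np.load('w4.npz')
for u,v in [(305,249),(448,249),(307,218),(446,218)]: print(ray(w,u/1.5,v/1.5+100,98).round(1))
E
```

```text
[539.  -26.9  98. ]
[589.5 -27.6  98. ]
[540.9 -14.5  98. ]
[588.3 -15.3  98. ]
```

The carrier only leaned and has sprung back to y = -21. I'll recentre and grip as low as possible.

Call:
servo_tool:
  rows:
    - [0,0,0,0.03,-0.009,0.012,87]
    - [0,0,0,0.03,-0.009,0.012,70]
    - [0,0,0,0.03,-0.009,0.012,56]
    - [0,0,0,0.03,-0.009,0.012,40]
    - [0,0,0,0.03,-0.009,0.012,40]
    - [0,0,0,0.03,-0.009,0.012,40]
    - [0,0,0,0.03,-0.009,0.012,40]
    - [0,0,0,0.03,-0.009,0.012,40]

```text
t: 6.92
ee_pos: [565.9, -20.8, 33.0]
orientation: [-2.244, -2.199, 0.0]
ft_force: [-0.6, -0.7, 0.9]
width: 50.1
grasp_force: 29.9
```

Call:
servo_tool:
  rows:
    - [0,0,0,-0.02,0,0,40]
    - [0,0,0,-0.04,0,0,40]
    - [0,0,0,-0.06,0,0,40]
    - [0,0,0,-0.08,0,0,40]

```text
t: 7.42
ee_pos: [565.7, -36.9, 33.1]
orientation: [-2.244, -2.199, -0.0]
ft_force: [0.1, -0.7, -2.1]
width: 50.1
grasp_force: 29.9
```

```bash
python3 - <<'E'
from h import *
go(563.2,-186,32,-.019)
E
```

```text
t 7.425 tcp [565.7 -36.9  33.1] yaw -0.02 w 50.1009842261443 gf 29.944905638694763 F [ 0.1 -0.7 -2.1]
turn [ 0.    -0.    -0.001] shift [-0.745  0.002  0.005]
```

It slides freely now, so I'll continue to the open end.

Call:
servo_tool:
  rows:
    - [0,0,0,-0.1,0,0,40]
    - [0,0,0,-0.2,0,0,40]
    - [0,0,0,-0.3,0,0,40]
    - [0,0,0,-0.4,0,0,40]
    - [0,0,0,-0.5,0,0,40]
    - [0,0,0,-0.6,0.002,0,40]
    - [0,0,0,-0.7,0.002,0,40]
    - [0,0,0,-0.745,0.002,0,40]
    - [0,0,0,-0.745,0.002,0,40]
    - [0,0,0,-0.745,0.002,0,40]

```text
t: 8.68
ee_pos: [562.9, -185.3, 32.9]
orientation: [-2.243, -2.199, 0.0]
ft_force: [-0.0, 0.5, 0.1]
width: 39.8
grasp_force: 0.0
```

```bash
python3 - <<'E'
from h import *
go(563.2,-186,32,-.019)
ci,im,d=snap('wrist');np.savez('w5',im=im,d=d,**ci);save(im[60:360],'w5.png',1.5)
E
```

```text
t 8.675 tcp [ 562.9 -185.3   32.9] yaw -0.02 w 39.82720807593298 gf 0.0 F [-0.   0.5  0.1]
turn [-0. -0. -0.] shift [-0.004  0.001  0.004]
```

View pics/w5.png

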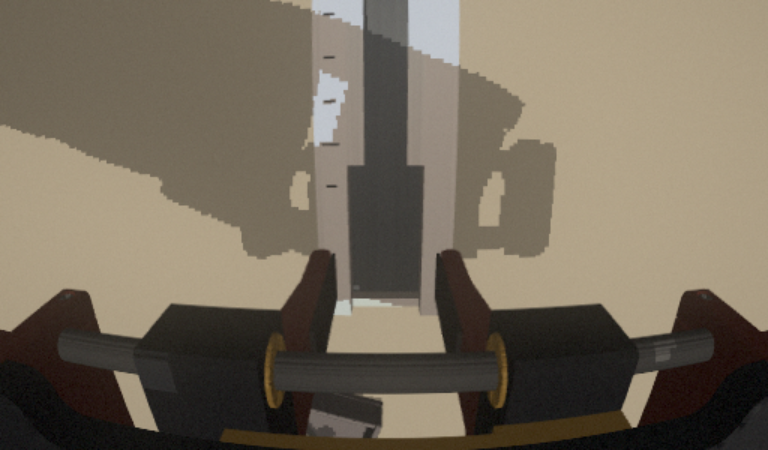

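The lens slipped out of the fingers. I'll find where it is now.

Call:
servo_tool:
  rows:
    - [0,0,0,0,0,-0.2,87]
    - [0,0,0,0,0,-0.5,87]
    - [0,0,0,0,0,-0.8,87]
    - [0,0,0,0.1,0,-0.8,87]
    - [0,0,0,0.1,0,-0.8,87]

```text
t: 9.35
ee_pos: [563.0, -164.0, 192.6]
orientation: [-2.241, -2.201, 0.0]
ft_force: [-0.1, 0.4, -0.6]
width: 85.6
grasp_force: 0.0
```

```bash
python3 - <<'E'
from h import *
go(563.2,-186,32,-.019)
ci,im,d=snap('wrist');np.savez('w6',im=im,d=d,**ci);save(im[0:300],'w6.png',1.5)
E
```

```text
t 9.35 tcp [ 563.  -164.   192.6] yaw -0.018 w 85.62993812697955 gf 0.0 F [-0.1  0.4 -0.6]
turn [-0.    -0.     0.001] shift [-0.11   0.004  0.803]
```

View pics/w6.png

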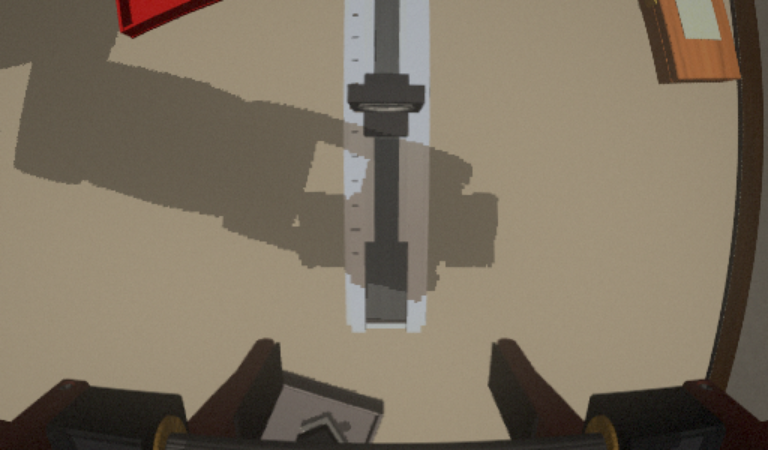

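The lens carrier is upright in the slot at (348-425, 85-105).

```bash
python3 - <<'E'
from h import *
w=np.load('w6.npz');print('cam',-w['R'].T@w['t'])
for u,v,z in [(348,85,98),(425,85,98),(386,136,42),(386,73,42),(349,98,98),(423,98,98)]: print(u,v,ray(w,u/1.5,v/1.5,z).round(1))
E
```

```text
cam [564.33176188 -85.07983852 391.54909   ]
348 85 [540.8 -31.5  98. ]
425 85 [590.5 -32.3  98. ]
386 136 [564.8 -62.8  42. ]
386 73 [565.7 -12.4  42. ]
349 98 [541.3 -40.4  98. ]
423 98 [589.1 -41.2  98. ]
```

The carrier binds when jerked. I'll regrip low at y = -37 and pull at about 4 mm per row.

Call:
servo_tool:
  rows:
    - [0,0,0,0.3,0,0,87]
    - [0,0,0,0.6,0,0.1,87]
    - [0,0,0,0.634,0,0.3,87]
    - [0,0,0,0.634,0,0.55,87]
    - [0,0,0,0.634,0,0.75,87]
    - [0,0,0,0.634,0,0.797,87]
    - [0,0,0,0.634,0,0.797,87]

```text
t: 10.28
ee_pos: [565.3, -39.1, 32.7]
orientation: [-2.242, -2.198, 0.002]
ft_force: [1.1, 0.2, 0.4]
width: 86.9
grasp_force: 0.0
```

```bash
python3 - <<'E'
from h import *
go(565.3,-37.3,33,-.019)
ci,im,d=snap('wrist');np.savez('w7',im=im,d=d,**ci)
m=(im.sum(2)<170).astype(np.uint8)[225:275,180:330]
m=im.sum(2)[220:290]; 
# front (-y) edge of top face: dark->bright transition below frame along columns
for u in (222,230,272,282):
    c=im.sum(2)[230:300,u]; k=np.where((c[:-1]<200)&(c[1:]>=250)|(np.diff(c.astype(int))>120))[0]; print(u,k[:4]+230,[ray(ci,u,q+230.5,98).round(1)[1] for q in k[:2]])
for v in (250,258,262):
    c=im.sum(2)[v,190:330];k=np.where(c<180)[0];print(v,k.min()+190,k.max()+190,c[::8])
E
```

```text
t 10.275 tcp [565.3 -39.1  32.7] yaw -0.02 w 86.86800624105832 gf 0.0 F [1.1 0.2 0.4]
turn [-0.002 -0.    -0.001] shift [ 0.009 -0.    -0.001]
222 [274 275] [np.float64(-42.8), np.float64(-43.4)]
230 [275] [np.float64(-43.4)]
272 [275 276] [np.float64(-43.7), np.float64(-44.3)]
282 [238 275 276] [np.float64(-22.2), np.float64(-43.9)]
250 210 329 [484 489 482 111  99 107  85  96  88  92 103  89  91 106 114 478 484 478]
258 209 329 [489 478 479 115 116 107 112 102  96 112 104  84 117 115 105 491 481 476]
262 209 329 [483 485 486 119 120 112 109 109 114 103 107 104  92 110 121 488 491 486]
```

Call:
servo_tool:
  rows:
    - [0,0,0,0.008,0,0,70]
    - [0,0,0,0.008,0,0,56]
    - [0,0,0,0.008,0,0,40]
    - [0,0,0,0.008,0,0,40]
    - [0,0,0,0.008,0,0,40]
    - [0,0,0,0.008,0,0,40]
    - [0,0,0,0.008,0,0,40]

```text
t: 11.2
ee_pos: [566.1, -37.4, 33.9]
orientation: [2.243, 2.199, 0.0]
ft_force: [-1.0, 0.1, 6.2]
width: 50.0
grasp_force: 30.0
```

Call:
servo_tool:
  rows:
    - [0,0,0,-0.01,0,0,40]
    - [0,0,0,-0.025,0,0,40]
    - [0,0,0,-0.045,0,0,40]
    - [0,0,0,-0.065,0,0,40]
    - [0,0,0,-0.085,0,0,40]
    - [0,0,0,-0.105,0,0,40]
    - [0,0,0,-0.125,0,0,40]

```text
t: 12.08
ee_pos: [566.0, -59.3, 34.5]
orientation: [-2.244, -2.194, -0.006]
ft_force: [-0.4, 30.4, 12.6]
width: 49.5
grasp_force: 30.0
```

```bash
python3 - <<'E'
from h import *
go(563.2,-186,32,-.019)
E
```

```text
t 12.075 tcp [566.  -59.3  34.5] yaw -0.023 w 49.524554299917675 gf 30.005459189414978 F [-0.4 30.4 12.6]
turn [ 0.    -0.003 -0.003] shift [-0.634  0.001  0.01 ]
```

Gripping presses the foot down (Fz is positive), and that jams it. I'll release, relocate, regrip, and lift a touch so the foot floats before sliding.

Call:
servo_tool:
  rows:
    - [0,0,0,0.03,0,-0.01,40]
    - [0,0,0,0.03,0,-0.01,87]
    - [0,0,0,0.03,0,0,87]
    - [0,0,0,0.03,0,0,87]

```text
t: 12.58
ee_pos: [565.5, -56.6, 33.3]
orientation: [-2.244, -2.199, 0.0]
ft_force: [-0.4, -0.2, -0.4]
width: 76.4
grasp_force: 0.0
```

```bash
cat > loc.py <<'E'
from h import *
ci,im,d=snap('wrist');g=im.sum(2).astype(int)
o=ctrl.get_obs();print(o['ee_pos'].round(1),o['ft_force'].round(1),o['width'].round(1))
for u in (222,230,272,282):
    k=np.where(np.diff(g[200:300,u])>120)[0]; print(u,k+200,[ray(ci,u,q+200.5,98).round(1)[1] for q in k])
for v in (250,258,266):
    c=g[v,190:330];k=np.where(np.abs(np.diff(c))>100)[0]+190.5;print(v,k[:4],[ray(ci,q,v,98).round(1)[0] for q in k[:4]])
np.savez('wl',im=im,d=d,**ci)
E
python3 loc.py
```

```text
Traceback (most recent call last):
  File "loc.py", line 3, in <module>
    o=ctrl.get_obs();print(o['ee_pos'].round(1),o['ft_force'].round(1),o['width'].round(1))
                                                                       ^^^^^^^^^^^^^^^^
AttributeError: 'float' object has no attribute 'round'
```

```bash
sed -i "s/o\['width'\].round(1)/o['width']/" loc.py; python3 loc.py
```

```text
[565.6 -56.6  33.5] [ 0.7 -0.  -0.9] 83.89585974655138
222 [268] [np.float64(-57.0)]
230 [267 268] [np.float64(-56.4), np.float64(-57.0)]
272 [215 267 268] [np.float64(-27.7), np.float64(-56.7), np.float64(-57.3)]
282 [267 268] [np.float64(-56.9), np.float64(-57.5)]
250 [191.5 192.5 206.5 207.5] [np.float64(532.0), np.float64(532.6), np.float64(539.9), np.float64(540.5)]
258 [191.5 192.5 206.5 207.5] [np.float64(531.5), np.float64(532.1), np.float64(539.5), np.float64(540.1)]
266 [207.5 208.5 304.5 324.5] [np.float64(539.6), np.float64(540.2), np.float64(590.3), np.float64(601.1)]
```

Call:
servo_tool:
  rows:
    - [0,0,0,0.028,0,0,80]
    - [0,0,0,0.028,0,0,65]
    - [0,0,0,0.028,0,0,54]
    - [0,0,0,0.028,0,0,45]
    - [0,0,0,0.028,0,0,45]
    - [0,0,0,0.028,0,0,45]
    - [0,0,0,0.028,0,0,45]

```text
t: 13.55
ee_pos: [565.8, -50.8, 33.6]
orientation: [2.244, 2.199, 0.0]
ft_force: [-0.2, 0.0, -0.7]
width: 49.9
grasp_force: 30.0
```

Call:
servo_tool:
  rows:
    - [0,0,0,0,0,-0.004,45]
    - [0,0,0,0,0,-0.008,45]
    - [0,0,0,0,0,-0.008,45]
    - [0,0,0,0,0,-0.008,45]

```text
t: 14.05
ee_pos: [565.7, -50.8, 35.1]
orientation: [-2.243, -2.199, 0.0]
ft_force: [-0.3, 0.0, -2.9]
width: 49.9
grasp_force: 30.0
```

The tool now carries the full weight, so the foot floats in the slot. Sliding.

Call:
servo_tool:
  rows:
    - [0,0,0,-0.01,0,0,45]
    - [0,0,0,-0.03,0,0,45]
    - [0,0,0,-0.055,0,0,45]
    - [0,0,0,-0.08,0,0,45]
    - [0,0,0,-0.105,0,0,45]
    - [0,0,0,-0.13,0,0,45]

```text
t: 14.8
ee_pos: [565.3, -77.2, 35.2]
orientation: [2.244, 2.199, 0.0]
ft_force: [0.7, 0.2, -3.0]
width: 49.6
grasp_force: 30.0
```

```bash
python3 -c "
from h import *
go(563.2,-186,35,-.019)"
```

```text
t 14.8 tcp [565.3 -77.2  35.2] yaw -0.02 w 49.55438499839882 gf 29.98461127281189 F [ 0.7  0.2 -3. ]
turn [ 0.     0.    -0.001] shift [-0.544  0.001  0.001]
```

Call:
servo_tool:
  rows:
    - [0,0,0,-0.02,0,0,45]
    - [0,0,0,-0.05,0,0,45]
    - [0,0,0,-0.08,0,0,45]
    - [0,0,0,-0.11,0,0,45]
    - [0,0,0,-0.14,0,0,45]
    - [0,0,0,-0.17,0,0,45]
    - [0,0,0,-0.2,0,0,45]
    - [0,0,0,-0.23,0,0,45]
    - [0,0,0,-0.26,0,0,45]

```text
t: 15.92
ee_pos: [564.2, -129.1, 35.2]
orientation: [2.243, 2.199, -0.0]
ft_force: [-0.2, 0.4, -1.4]
width: 49.9
grasp_force: 30.0
```

```bash
python3 -c "
from h import *
go(563.2,-186,35,-.019)"
```

```text
t 15.925 tcp [ 564.2 -129.1   35.2] yaw -0.02 w 49.86844192049801 gf 29.98465061187744 F [-0.2  0.4 -1.4]
turn [-0.     0.    -0.001] shift [-0.284  0.001  0.001]
```

Call:
servo_tool:
  rows:
    - [0,0,0,-0.02,0,0,45]
    - [0,0,0,-0.05,0,0,45]
    - [0,0,0,-0.08,0,0,45]
    - [0,0,0,-0.11,0,0,45]
    - [0,0,0,-0.15,0,0,45]
    - [0,0,0,-0.19,0,0,45]
    - [0,0,0,-0.23,0,0,45]
    - [0,0,0,-0.26,0,0,45]
    - [0,0,0,-0.284,0,0,45]
    - [0,0,0,-0.284,0,0,45]

```text
t: 17.18
ee_pos: [563.1, -185.8, 35.2]
orientation: [-2.244, -2.199, -0.0]
ft_force: [0.1, -0.5, -2.0]
width: 49.6
grasp_force: 30.0
```

```bash
python3 loc.py
```

```text
[ 563.  -185.6   35.1] [-0.1 -0.7 -3.3] 50.009203452174184
222 [276 277] [np.float64(-192.3), np.float64(-193.0)]
230 [276 277] [np.float64(-192.3), np.float64(-192.9)]
272 [276 277] [np.float64(-192.6), np.float64(-193.3)]
282 [276 277] [np.float64(-192.8), np.float64(-193.5)]
250 [325.5] [np.float64(598.8)]
258 [] []
266 [] []
```

The lens is centred at y ≈ -186, which is about 158 mm along the rail and inside the window. Lifting it straight out.

Call:
servo_tool:
  rows:
    - [0,0,0,0,0,-0.04,45]
    - [0,0,0,0,0,-0.09,45]
    - [0,0,0,0,0,-0.16,45]
    - [0,0,0,0,0,-0.24,45]
    - [0,0,0,0,0,-0.32,45]
    - [0,0,0,0,0,-0.42,45]
    - [0,0,0,0,0,-0.52,45]
    - [0,0,0,0,0,-0.62,45]
    - [0,0,0,0,0,-0.72,45]
    - [0,0,0,0,0,-0.72,45]

```text
t: 18.48
ee_pos: [564.3, -185.9, 181.5]
orientation: [2.241, 2.197, 0.003]
ft_force: [-0.1, -0.3, -1.9]
width: 50.0
grasp_force: 30.0
```

```bash
python3 loc.py; python3 -c "
from h import *
go(442,331,179,.16)"
```

```text
[ 563.5 -185.7  180.1] [-1.1 -0.3 -3.1] 49.72085505926878
222 [] []
230 [277] [np.float64(-285.8)]
272 [277] [np.float64(-286.6)]
282 [276 277] [np.float64(-285.6), np.float64(-287.0)]
250 [325.5] [np.float64(637.4)]
258 [] []
266 [] []
t 18.525 tcp [ 563.5 -185.7  180.1] yaw -0.02 w 49.72085505926878 gf 29.98467743396759 F [-1.1 -0.3 -3.1]
turn [ 0.001  0.    -0.12 ] shift [ 2.571 -0.659  0.003]
```

The lens is still held at the same image rows. Carrying it to the grey tray.

Call:
servo_tool:
  rows:
    - [0,0,0,0.08,-0.02,0,45]
    - [0,0,0,0.24,-0.06,0,45]
    - [0,0,0,0.4,-0.1,0,45]
    - [0,0,0,0.57,-0.15,0,45]
    - [0,0,0,0.74,-0.19,0,45]
    - [0,0,0,0.92,-0.24,0,45]

```text
t: 19.27
ee_pos: [517.3, 1.2, 178.3]
orientation: [-2.242, -2.198, 0.002]
ft_force: [0.5, 0.3, -1.3]
width: 49.5
grasp_force: 30.0
```

Call:
servo_tool:
  rows:
    - [0,0,0,0.17,-0.04,0,45]
    - [0,0,0,0.34,-0.08,0,45]
    - [0,0,0,0.51,-0.13,0,45]
    - [0,0,0,0.68,-0.17,0,45]
    - [0,0,0,0.85,-0.22,0,45]

```text
t: 19.9
ee_pos: [476.4, 171.7, 178.3]
orientation: [-2.242, -2.199, 0.002]
ft_force: [0.7, -0.6, -3.2]
width: 49.7
grasp_force: 30.0
```

Call:
servo_tool:
  rows:
    - [0,0,0,0.15,-0.04,0,45]
    - [0,0,0,0.3,-0.08,0,45]
    - [0,0,0,0.42,-0.11,0,45]
    - [0,0,0,0.5,-0.13,0,45]
    - [0,0,0,0.5,-0.13,0,45]
    - [0,0,0,0.5,-0.13,0,45]

```text
t: 20.65
ee_pos: [453.9, 270.1, 178.9]
orientation: [2.244, 2.199, -0.001]
ft_force: [1.2, 0.0, -2.6]
width: 50.2
grasp_force: 30.0
```

```bash
python3 - <<'E'
from h import *
go(442,331,100,.16)
ci,im,d=snap('wrist');np.savez('w8',im=im,d=d,**ci);save(im,'w8.png',1.5)
print(-ci['R'].T@ci['t'])
E
```

```text
t 20.65 tcp [453.9 270.1 178.9] yaw -0.02 w 50.18702681273947 gf 29.984478056430817 F [ 1.2  0.  -2.6]
turn [-0.    0.   -0.12] shift [ 0.303 -0.066  0.394]
[455.45073973 349.28418263 377.74482802]
```

View pics/w8.png

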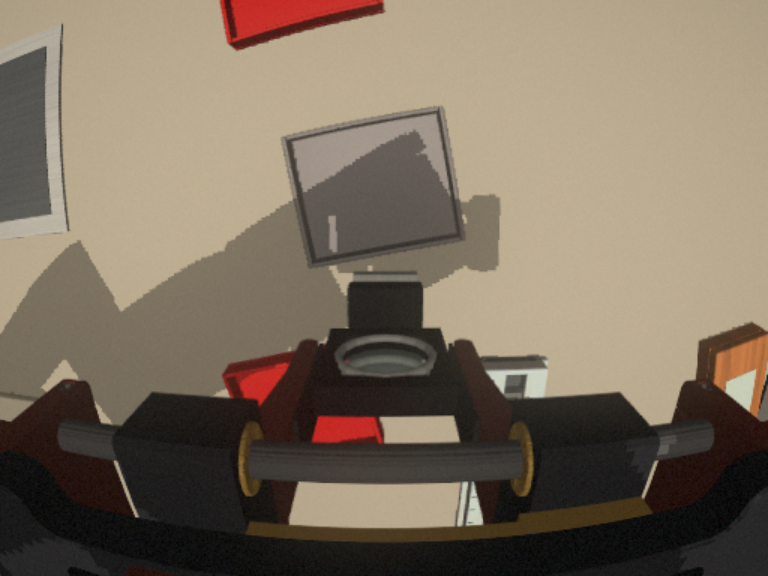

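The empty grey tray has its corners at (283,136), (441,107), (465,240) and (311,267). The lens is held upright between the pads.

```bash
python3 - <<'E'
from h import *
w=np.load('w8.npz')
q=np.array([ray(w,u/1.5,v/1.5,25) for u,v in [(283,136),(441,107),(465,240),(311,267)]]);print(q.round(1),q.mean(0).round(1),np.linalg.norm(np.roll(q,1,0)-q,axis=1).round(1),[np.arctan2(*(q[1]-q[0])[1::-1])])
c=q.mean(0); go(c[0],c[1],60,.16)
E
```

```text
[[374.8 375.2  25. ]
 [499.3 394.5  25. ]
 [518.3 287.8  25. ]
 [392.6 267.7  25. ]] [446.2 331.3  25. ] [109.  126.  108.4 127.4] [np.float64(0.15397955756559367)]
t 20.7 tcp [454.1 270.  179. ] yaw -0.021 w 49.644903121423766 gf 29.98446375131607 F [ 0.2 -1.  -2.3]
turn [-0.    0.   -0.12] shift [ 0.306 -0.045  0.595]
```

Call:
servo_tool:
  rows:
    - [0,0,-0.06,0.15,-0.02,0,45]
    - [0,0,-0.12,0.27,-0.04,0.05,45]
    - [0,0,-0.12,0.306,-0.048,0.15,45]
    - [0,0,-0.12,0.306,-0.048,0.27,45]
    - [0,0,-0.12,0.306,-0.048,0.4,45]
    - [0,0,-0.12,0.306,-0.048,0.53,45]
    - [0,0,-0.12,0.306,-0.048,0.63,45]
    - [0,0,-0.12,0.306,-0.048,0.69,45]
    - [0,0,-0.12,0.306,-0.048,0.69,45]
    - [0,0,-0.12,0.306,-0.048,0.69,45]

```text
t: 21.95
ee_pos: [446.4, 332.3, 41.9]
orientation: [2.037, 2.391, 0.002]
ft_force: [-0.5, 0.1, -2.3]
width: 49.6
grasp_force: 30.0
```

Call:
servo_tool:
  rows:
    - [0,0,0,0,0,0.015,45]
    - [0,0,0,0,0,0.03,45]
    - [0,0,0,0,0,0.045,45]
    - [0,0,0,0,0,0.057,45]
    - [0,0,0,0,0,0.057,45]
    - [0,0,0,0,0,0.057,45]

```text
t: 22.7
ee_pos: [445.8, 332.1, 29.8]
orientation: [-2.037, -2.392, 0.0]
ft_force: [-0.6, -1.1, -2.8]
width: 49.9
grasp_force: 30.0
```

Still carrying the full weight, so I'll go down 1 mm at a time.

Call:
servo_tool:
  rows:
    - [0,0,0,0,0,0.004,45]
    - [0,0,0,0,0,0.008,45]
    - [0,0,0,0,0,0.008,45]
    - [0,0,0,0,0,0.008,45]

```text
t: 23.2
ee_pos: [445.8, 332.1, 28.2]
orientation: [-2.037, -2.392, -0.0]
ft_force: [0.2, 0.4, -2.4]
width: 49.9
grasp_force: 30.0
```

Call:
servo_tool:
  rows:
    - [0,0,0,0,0,0.004,45]
    - [0,0,0,0,0,0.004,45]
    - [0,0,0,0,0,0.004,45]

```text
t: 23.58
ee_pos: [445.9, 332.2, 27.6]
orientation: [2.037, 2.392, 0.0]
ft_force: [-0.6, -0.8, 1.3]
width: 50.0
grasp_force: 30.0
```

Fz has flipped to positive, so the foot is on the floor. Releasing slowly, then rising.

Call:
servo_tool:
  rows:
    - [0,0,0,0,0,0,52]
    - [0,0,0,0,0,0,55]
    - [0,0,0,0,0,0,65]
    - [0,0,0,0,0,0,70]
    - [0,0,0,0,0,0,70]
    - [0,0,0,0,0,-0.1,70]
    - [0,0,0,0,0,-0.3,70]
    - [0,0,0,0,0,-0.6,70]
    - [0,0,0,0,0,-0.8,70]
    - [0,0,0,0,0,-0.8,70]

```text
t: 24.82
ee_pos: [447.7, 333.5, 190.9]
orientation: [2.036, 2.391, 0.011]
ft_force: [0.3, 0.5, -0.4]
width: 70.3
grasp_force: 0.0
```

```bash
python3 - <<'E'
from h import *
o=ctrl.get_obs();print(o['t'],o['ee_pos'],o['ft_force'])
for n,A in [('top',None),('scene',None)]:
    ci,im,d=snap(n);P=pts(ci,d);ok=d>0
    for nm,c in [('lens',(446,331)),('screen',(568,115)),('pin',(495,-352))]:
        m=ok&(np.hypot(P[...,0]-c[0],P[...,1]-c[1])<45)&(P[...,2]>60)&(P[...,2]<130);q=P[m];print(n,nm,len(q),np.median(q,0).round(1) if len(q) else '',np.percentile(q[:,2],90).round(1) if len(q) else '')
        Q=np.load(n+'.npz')['P'];m=(np.hypot(Q[...,0]-c[0],Q[...,1]-c[1])<45)&(Q[...,2]>60)&(Q[...,2]<130)
        if m.any(): print('   before',np.median(Q[m],0).round(1))
ci,im,d=snap('wrist');g=im.sum(2).astype(int)
m=(g<170).astype(np.uint8);m[300:]=0;n_,l,s,c=cv2.connectedComponentsWithStats(m)
for i in range(1,n_):
    if s[i,4]>150: print(s[i],c[i].round(1),ray(ci,*c[i],92).round(1))
E
```

```text
24.825 [447.73114558 333.48596719 190.86452221] [ 0.3299675   0.5023572  -0.36175272]
top lens 97 [445.1 330.1  90.6] 93.9
top screen 62 [566.8 116.8 114.2] 117.5
   before [567.  115.8 114.9]
top pin 104 [ 494.5 -351.5   82.1] 87.2
   before [ 494.  -351.3   82.9]
scene lens 122 [453.2 329.5  90.4] 95.2
scene screen 75 [576.5 114.8 115.2] 119.7
   before [577.  115.4 116.7]
scene pin 73 [ 505.3 -350.4   87.2] 91.9
   before [ 505.9 -350.1   87.4]
[181   0   5  57 202] [182.8  26.3] [345.9 485.2  92. ]
[181  55 104   7 266] [233.   57.5] [401.5 457.8  92. ]
[207 134 100  79 715] [254.9 192.1] [444.1 326.8  92. ]
[ 233  154   49   42 1371] [257.  176.6] [443.6 343.3  92. ]
[    0   226   512    74 16809] [253.6 277.2] [458.8 225.8  92. ]
```

The lens stands upright in the tray (top at about 92 mm), the screen and pinhole have not moved, and the robot is clear. Handing in.

```bash
python3 -c "
from h import *
print(ctrl.close_job())"
```

```text
the job is handed in; nothing more can be done
None
```

The lens carrier was slid to the open end, lifted out and set upright near the centre of the empty grey tray at about 25 s. The camera check showed the screen and pinhole carrier unmoved, and the job is handed in; no verdict was returned.

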